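# Span-calibrate the hanging bench scale

### The arm

A 6-joint arm with a two-finger parallel gripper is mounted at the origin on a cart in front of the work surface, level with it; the furniture and walls round the work are solid. World frame = base frame: x ahead of the robot, y to its left, z up, the work surface at z = 0. Lengths are in m, angles in rad, forces in N, time in s.
With the tool pointing down it reaches from about 0.375 to 0.975 m from the base axis. Payload 3.8 kg.
Tool frame: the origin (TCP) lies midway between the tips of the shut fingers; the grasp point (between the pads) lies 19 mm behind it; z points along the fingers, y is the line along which they close (so a half turn about z gives the same grasp; the last joint's range is limited). The gripper opens to 88 mm and grips with 3 to 60 N. Pads are 18 mm wide; open, the fingers measure 123 mm over their backs; the gripper's body (75 mm by 187 mm) begins 45 mm behind the grasp point.
Start: joints at [-1.379, 0.264, 1.604, -0, 1.274, -0.037], TCP at [0.153, -0.657, 0.239] pointing down, gripper open.
Joint ranges: [-2.63, 2.63], [-0.94, 2.18], [0.31, 2.57], [-1.31, 4.45], [0, 2.66], [-2.55, 2.55]. Speed limits (rad/s): [2.57, 2.57, 3.14, 3.14, 3.14, 3.14].

### API

Orientations are given as a 3x3 rotation matrix whose columns are the frame's x, y, z axes.
In Python, from station import telemetry, optics, ctrl gives the robot as it stands.
- The arm moves only by the tool servo_tool, never from a script. Its argument "commands" is one flat list of numbers, 7 for each row, row after row: the finger opening in m, from 0 to 0.0881, then the shift along the tool's x, y, z in m, then the turn, a rotation vector about the tool's x, y, z in degrees. A call has 1 to 10 rows; each row shifts and turns the commanded pose from where the row before left it, along the tool's axes as they then stand; what a row does not reach is not made up. A row lasts 1/12 s, in which the tool goes at most 41.7 mm and 7.16 degrees, less where a joint would pass 70% of its speed; a pose out of reach is approached as far as the arm can. A call with a gripper value outside its range is refused whole. The fingers move at their own pace and stop on an object; the grip force is fixed at half the most. Time passes only in rows, so rows that do not move let the fingers close. It gives the time, the measured TCP pose, the force, the opening and the grip force at its end, in the units of the state.
- telemetry.get_obs(): the state, without advancing time (a new reading comes with each control period).
- optics.camera(name): name is "scene" or "top" or "wrist"; returns (picture, depth): 384x512x3 uint8, blue, green, red; 384x512 float32, m along the optical axis (not along the pixel's ray), 0 where there is no reading.
- optics.calibration(name): a dict with "fx", "fy", "cx", "cy" (pixels), "k1" (the pictures are not rectified: a ray, as slopes to the right and down, at radius r is drawn at 1 + k1 r^2 times it, then the intrinsics apply), "R" (3x3) and "t" (3): a world point X has camera coordinates R X + t. Camera axes: x right, y down, z forward; pixel columns grow to the right and rows downward; lengths in m; the calibration is good to about 2 mm. A picture is of the moment at which its call begins: read the wrist's pose just before it. calibration takes no time and is no camera call; for the wrist camera it gives the pose at the moment of the call.
- ctrl.close_job(): hands the job in; it is judged then, once.
The state is a dict: "time_s": time; "joint_positions": joint angles; "joint_velocities": joint speeds; "effort": joint torques, N m; "ee_pos": TCP position; "eef_rot": TCP orientation; "force": force on the tool from outside, world axes, zero at the start; "ft_torque": the same for the moment, N m; "grip_width": opening from 0.0 (shut) to 1.0 (fully open); "grasp_force": force on a finger pad.
Only numpy, scipy, OpenCV 4.12 (cv2) and the standard library are available. Lean on these libraries where they do the work, as an engineer would, in place of code of your own. Each camera call takes 0.05 s, during which the arm holds its last target. There are 200 camera calls.

### The job

Calibrate the hanging scale on the bench: gently hang the brass check weight by its handle on the scale's hook and let go of it, then take the yellow key from the wooden key stand and ease it fully home into the key switch on the indicator box (its pins are sticky; a slight twisting wiggle helps). Turn the key a quarter turn clockwise to its stop and hold it there against the return spring: finish while still holding it turned, with the weight hanging free. Leave the red key and everything else on the bench where they are.

Things in the scene. Friction and masses are not known exactly. Their poses are not given: they have to be found in the camera images.
- check_weight: Brass check weight, loose, 0.5 kg: cylinder 49 mm diameter, 40 mm high, steel stirrup handle on top, 106 mm in all. Origin: centre of underside, z up. Handle: loop in its own y-z plane; two upright flat straps 14 mm wide (x), 5 mm thick at y = -23.5 and +23.5 mm (52 mm outside) up to z = 86 mm. Grip from above across the straps (along y), z about 70 to 80 mm; the opening stays free for the hook.
- handle_top (a point): Point on the check weight, 99 mm above its underside: underside of the round arch (7 mm bar) in the middle of the handle, where it bears on the hook. Axes as the weight's. The opening below it runs through along the weight's x axis, 42 mm wide (y), down to 44 mm above the underside.
- scale: Hanging scale, fixed, 170 x 290 mm grey base. Origin: centre of underside, z up, front to -x. Left (y = 85 mm): column at x = 35 to 75 mm with aluminium beam, 24 mm wide, z = 130 to 160 mm, pointing to -x, ending at x = -2 mm; steel hook on its end. Right: indicator box, x = -80 to 80, y = -142 to -30 mm, deck 64 mm high with the key switch, display behind (x > 20 mm) up to 96 mm.
- hook_saddle (a point): Where the handle hangs: top of the hook bar at its lowest point, 138.5 mm above the bench. Axes as the scale's; lies at x = -45, y = +85 mm from its origin. Hook bar 9 mm thick, along x; in front (-x) it turns up to a tip ending 16 mm higher and 20 mm further out. Bring the handle's opening over the tip from -x, then lower it. Beam end 43 mm behind.
- keyhole (a point): Centre of the keyhole at the top face of the key switch (steel bezel 41 mm diameter), 72 mm above the bench. Axes as the scale's. Key enters straight down, slot along x, either way round. Slot 20 x 6 mm, 45 degree flare 3.5 mm deep at the mouth, barrel 20 mm deep. Sticky pins stand into it 8 to 18 mm down: a straight push takes 15 to 20 N, about half if the key is rocked 0.07 to 0.1 rad each way.
- yellow_key: Calibration key, loose, upright in a slot of the key stand, 60 g. Origin: centre of the underside of its steel collar (17 mm diameter, 4 mm thick), z up. Flat yellow head above: 26 mm wide (its x), 10 mm thick (y), z = 4 to 37 mm; grip across the 10 mm. Below: shank 8 mm diameter to z = -32 mm, two wings along x at z = -22 to -32 mm, 18 mm span, 4 mm thick, tapered tip.
- yellow_key_shoulder (a point): Point on the yellow key: centre of the underside of its collar, which rests on the stand's top (42 mm above the bench) and, when the key is home, on the lock's face. Same place and axes as the key's origin.
- key_stand: Wooden key stand, fixed: 116 x 48 mm block on a 130 x 62 mm foot, top at z = 42 mm. Origin: centre of the underside. Two slots along its x axis, 22 x 8 mm, 36 mm deep, at x = -33 and +33 mm; one holds the yellow key and the other the red key, which is where varies.
- red_key: Another key, same shape and size but with a red head, in the other slot of the key stand; to be left alone. Origin as the yellow key's.
- lock_core (a joint): Turning core of the key switch below the barrel: 0 = off, grows as the key turns clockwise seen from above, stop at 1.571 rad (a quarter turn). Key can turn only when home (collar on the lock's face) and is trapped while turned. A spring returns it to 0: 0.03 N m at the start, 0.11 N m at the stop. About 0.1 rad of play between key and core.
- tape_roll: Bystander: roll of clear tape, 104 mm diameter, 48 mm high, lying flat; origin: centre of its underside.
- calliper: Bystander: steel slide caliper, 230 mm long, lying flat; origin: centre of its underside.
- clamp_a: Bystander: aluminium half-clamp block, 22 x 50 x 20 mm; origin: centre of its underside.
- clamp_b: Bystander: aluminium half-clamp block, 22 x 50 x 20 mm; origin: centre of its underside.
- clamp_c: Bystander: aluminium half-clamp block, 22 x 50 x 20 mm; origin: centre of its underside.
- load_hook: The scale's fixed steel hook on the free end of the beam. Its origin is at bench height, 85 mm to the left (+y) of the scale's origin, axes as the scale's; use hook_saddle to aim.

How it is judged:
By the outcome, as a careful person would: the job done as asked, in the order asked, and still so for the second after the job is handed in, while the arm keeps its last pose, push and grip.
It also fails if it takes over 61 s, if anything falls off the work surface, if the arm or the gripper's body presses on something with over 40 N, if the wrist force passes 120 N, or if a joint passes its speed limit or range.

## Working session

There is one attempt and no reset: what is moved stays moved. The work goes in short steps, Python scripts to look and compute and a tool call to move; the robot and the scene stay as the last step left them, time stands still between calls to the robot, and variables do not carry over. Pictures are saved under pics/ and viewed, at most 10 in all, crops included, and the job is handed in when it is done.

Besides the shell and the picture viewer there is one more tool, called after "Emit:" as a command line: name --argument value ..., lists and objects as JSON in quotes. servo_tool: Moves the arm, as the interface text tells. Its arguments: {"type":"object","properties":{"commands":{"type":"array","items":{"type":"number"}}},"required":["commands"]}

```bash
mkdir -p pics
cat > h.py <<'E'
import numpy as np, cv2
from station import telemetry, optics, ctrl
def cloud(name):
    c=optics.calibration(name); im,d=optics.camera(name)
    K=np.array([[c["fx"],0,c["cx"]],[0,c["fy"],c["cy"]],[0,0,1]]); 
    v,u=np.mgrid[0:384,0:512]
    p=cv2.undistortPoints(np.stack([u,v],-1).reshape(-1,1,2).astype(np.float64),K,np.array([c["k1"],0,0,0,0.])).reshape(384,512,2)
    X=np.dstack([p*d[...,None],d])
    W=(X-np.array(c["t"]))@np.array(c["R"])
    W[d==0]=np.nan
    return im,W,c
E
python3 - <<'E'
from h import *
o=telemetry.get_obs(); print(o['time_s'],o['ee_pos'],o['eef_rot'])
ims=[]
for n in("top","scene"):
    im,W,c=cloud(n); np.savez(n,im=im,W=W); cv2.imwrite(f"pics/{n}0.png",im); print(n,np.array(c["R"]).round(2).tolist(),c["t"])
E
```

```text
0.0 [ 0.1529282  -0.65674496  0.23740532] [[ 9.73947091e-01  2.26774944e-01 -4.34367022e-04]
 [ 2.26775352e-01 -9.73944766e-01  2.12888084e-03]
 [ 5.97273471e-05 -2.17192104e-03 -9.99997640e-01]]
top [[-0.0, -1.0, -0.01], [-0.99, 0.01, -0.14], [0.14, 0.01, -0.99]] [-0.11169475  0.54009924  1.34473294]
scene [[-0.77, -0.63, 0.02], [-0.35, 0.39, -0.85], [0.53, -0.67, -0.53]] [0.33380037 0.31842526 1.16177882]
```

View pics/top0.png

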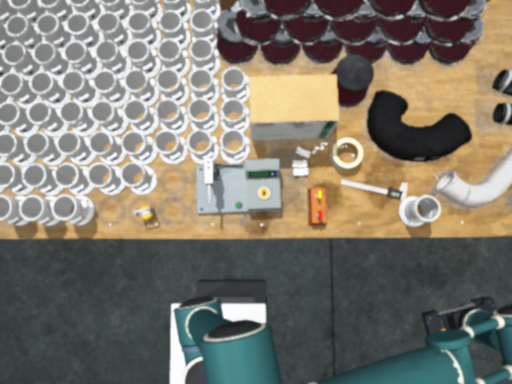

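View pics/scene0.png

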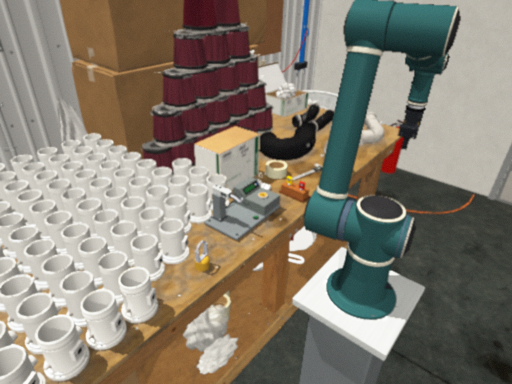

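The top view shows the weight at about (146,214), the scale around (240,187) with its switch at (264,193), and the key stand at (317,205). The camera's up is +x and its left is +y.

Run:
```python
from h import *
z=np.load("top.npz"); im,W=z['im'],z['W']
print("px size", W[200,240]-W[200,241])
def rep(n,m):
    m=m&np.isfinite(W[...,2]); P=W[m]; 
    if len(P)<3: print(n,len(P));return
    r=cv2.minAreaRect((P[:,:2]*1000).astype(np.float32)); print(n,len(P),"med",np.median(P,0).round(4),"rect",np.round(r[0],1),np.round(r[1],1),round(r[2],1))
def box(r0,r1,c0,c1):
    m=np.zeros(im.shape[:2],bool); m[r0:r1,c0:c1]=1; return m
Z=W[...,2]; hsv=cv2.cvtColor(im,cv2.COLOR_BGR2HSV)
sc=box(150,225,190,290)
rep("base",sc&(Z>.006)&(Z<.03)); rep("boxdeck",sc&(Z>.055)&(Z<.069)&(W[...,0]>0)); rep("disp",sc&(Z>.088)&(Z<.1)); rep("beam",sc&(Z>.15)&(Z<.17)); rep("hook",sc&(Z>.13)&(Z<.15)); rep("bezel",sc&(Z>.070)&(Z<.08))
kb=box(180,230,300,335)
rep("stand top",kb&(Z>.036)&(Z<.048)); rep("foot",kb&(Z>.004)&(Z<.034)); 
H=hsv[...,0];S=hsv[...,1];V=hsv[...,2]
rep("keys",kb&(Z>.06)); rep("yellow",kb&(Z>.06)&(H>20)&(H<35)); rep("red",kb&(Z>.06)&((H<8)|(H>172)))
wb=box(195,235,128,168)
rep("wt body",wb&(Z>.033)&(Z<.05)); rep("wt handle",wb&(Z>.08)&(Z<.12)); rep("table",wb&(abs(Z)<.005))
for n,(a,b,c,d) in dict(scale=(150,225,190,290),stand=(180,230,300,335),wt=(195,235,128,168)).items():
    cv2.imwrite(f"/tmp/{n}.png",0) if 0 else None
A=cv2.resize(im[150:225,190:290],(500,375),interpolation=2);B=cv2.resize(im[180:230,300:335],(262,375),interpolation=2);C=cv2.resize(im[195:235,128:168],(210,210),interpolation=2)
o=np.zeros((590,765,3),np.uint8);o[:375,:500]=A;o[:375,500:762]=B;o[378:588,:210]=C
z=np.load("scene.npz");im=z['im'];o[378:588,215:740]=cv2.resize(im[180:264,180:390],(525,210),interpolation=2)
cv2.imwrite("pics/c1.png",o)
```

```text
px size [ 0.00026438  0.00351371 -0.00220176]
base 2483 med [ 0.5396 -0.0227  0.0182] rect [551.8 -73.4] [349.3 255.9] 88.5
boxdeck 925 med [ 0.5234 -0.152   0.0644] rect [583.  -88.5] [330.1 146.5] 45.6
disp 486 med [ 0.606  -0.146   0.0957] rect [619.4 -71.2] [275.6  83.5] 88.3
beam 197 med [0.5781 0.0176 0.1561] rect [549.4  16.8] [136.8  24.1] 3.1
hook 92 med [0.5354 0.012  0.1434] rect [587.4  29.7] [114.7 174.7] 67.0
bezel 252 med [ 0.5722 -0.1426  0.0742] rect [602.3 -76. ] [309.2 134.1] 51.0
stand top 401 med [ 0.4775 -0.3381  0.0424] rect [ 479.6 -341.1] [ 48.5 112.5] 89.8
foot 291 med [ 0.4696 -0.3174  0.0063] rect [ 486.8 -343.5] [118.4 171.6] 88.9
keys 55 med [ 0.4572 -0.3391  0.0797] rect [ 479.2 -339.7] [ 8.8 89.1] 90.0
yellow 25 med [ 0.5132 -0.339   0.0797] rect [ 512. -339.] [ 7.7 23.8] 87.3
red 28 med [ 0.4475 -0.34    0.0802] rect [ 446.1 -339.7] [ 8.8 22.8] 89.8
wt body 113 med [0.4535 0.2426 0.0403] rect [459.1 240.6] [47.  44.5] 89.1
wt handle 42 med [0.4612 0.2374 0.1002] rect [460.2 242.3] [10.5 51.8] 11.9
table 1267 med [ 4.495e-01  2.427e-01 -2.000e-04] rect [455.5 246.9] [137.  142.3] 0.0
```

View pics/c1.png

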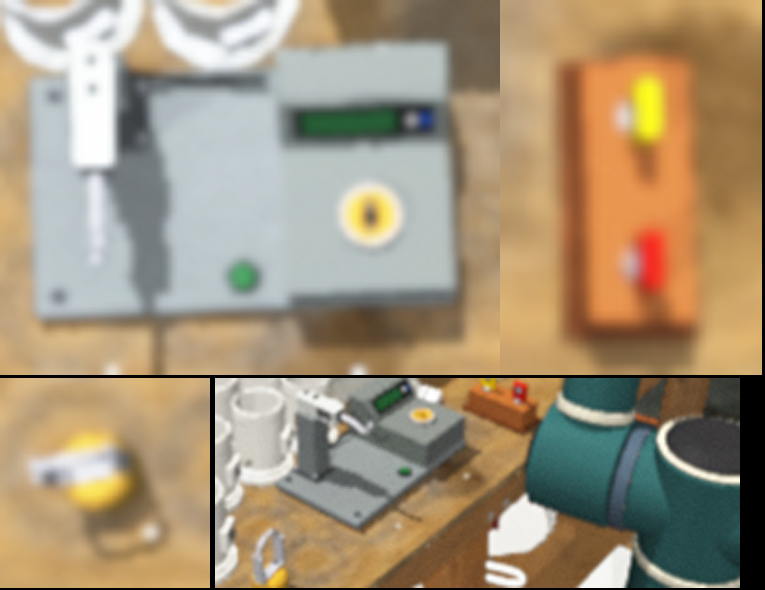

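Measured heights match the given sizes: deck 64 mm, stand top 42 mm, beam about 156 mm. The weight is at about (0.460, 0.242) and the yellow key, in the far slot, at (0.512, -0.339). Next I'll plan the hop to a viewpoint over the stand and scale for a closer look.

```bash
cat >> h.py <<'E'
from scipy.spatial.transform import Rotation as Ro
def Rt(yaw): # tool down, tool x at yaw (deg)
    c,s=np.cos(np.radians(yaw)),np.sin(np.radians(yaw)); return np.array([[c,s,0],[s,-c,0],[0,0,-1.]])
def plan(p1,yaw1,n,w,p0=None,R0=None,wrap=0):
    """rows from the present (or p0,R0) pose to p1,yaw1 (deg) in n equal steps"""
    o=telemetry.get_obs(); p=np.array(o['ee_pos'] if p0 is None else p0); R=np.array(o['eef_rot'] if R0 is None else R0)
    y0=np.degrees(np.arctan2(R[1,0],R[0,0])); dy=yaw1-y0
    if wrap==0: dy=(dy+180)%360-180
    elif wrap>0: dy%=360
    st=(np.array(p1)-p)/n; T=Rt(y0+dy)
    for i in range(n):
        s=np.round(R.T@(st),3); Rn=Rt(y0+dy*(i+1)/n)
        r=np.round(np.degrees(Ro.from_matrix(R.T@Rn).as_rotvec()),1)
        print(",".join(f"{v:g}" for v in [w,*s,*r])+",", end="\n" if i%10==9 or i==n-1 else " ")
        p=p+R@s; R=R@Ro.from_rotvec(r,degrees=True).as_matrix()
    print("end",p.round(4),"yaw",np.degrees(np.arctan2(R[1,0],R[0,0])).round(2)); return p,R
E
python3 - <<'E'
from h import *
z=np.load("top.npz"); W=z['W']
print(W[193,264],W[193,261],W[192:195,208:211].round(3).tolist())
Z=W[...,2]; print("mug",np.nanmax(Z[170:195,125:160]))
p,R=plan([.42,-.25,.30],182,24,.088,wrap=1)
E
```

```text
[ 0.52286951 -0.15949614  0.0396509 ] [ 0.51953983 -0.1489542   0.06602795] [[[0.513, 0.018, 0.146], [0.514, 0.015, 0.142], [0.513, 0.012, 0.146]], [[0.51, 0.018, 0.146], [0.51, 0.015, 0.145], [0.511, 0.012, 0.142]], [[0.507, 0.018, 0.143], [0.508, 0.015, 0.142], [0.507, 0.012, 0.147]]]
mug 0.13361531649210193
0.088,0.015,-0.014,-0.003,-0.1,-0,-7, 0.088,0.016,-0.012,-0.003,-0,-0,-7.1, 0.088,0.018,-0.01,-0.003,-0,-0,-7, 0.088,0.019,-0.008,-0.003,-0,-0,-7, 0.088,0.02,-0.005,-0.003,-0,-0,-7.1, 0.088,0.02,-0.003,-0.003,-0,-0,-7, 0.088,0.02,-0,-0.003,-0,-0,-7.1, 0.088,0.02,0.002,-0.003,0,-0,-7, 0.088,0.02,0.004,-0.003,0,-0,-7, 0.088,0.019,0.007,-0.003,0,-0,-7.1,
0.088,0.018,0.009,-0.003,0,-0,-7, 0.088,0.017,0.011,-0.003,0,-0,-7, 0.088,0.015,0.013,-0.003,0,-0,-7.1, 0.088,0.014,0.015,-0.003,0,-0,-7, 0.088,0.012,0.017,-0.003,0,-0,-7.1, 0.088,0.01,0.018,-0.003,0,-0,-7, 0.088,0.007,0.019,-0.003,0,-0,-7, 0.088,0.005,0.02,-0.003,0,-0,-7.1, 0.088,0.002,0.02,-0.003,0,-0,-7, 0.088,-0,0.02,-0.003,0,-0,-7,
0.088,-0.003,0.02,-0.003,0,0,-7.1, 0.088,-0.005,0.02,-0.003,0,0,-7, 0.088,-0.007,0.019,-0.003,0,0,-7.1, 0.088,-0.01,0.018,-0.003,0,0,-7,
end [ 0.4214 -0.2493  0.3097] yaw -177.99
```

Emit:
servo_tool --commands '[0.088,0.015,-0.014,-0.003,0,0,-7,0.088,0.016,-0.012,-0.003,0,0,-7,0.088,0.018,-0.01,-0.003,0,0,-7,0.088,0.019,-0.008,-0.003,0,0,-7,0.088,0.02,-0.005,-0.003,0,0,-7,0.088,0.02,-0.003,-0.003,0,0,-7,0.088,0.02,0,-0.003,0,0,-7,0.088,0.02,0.002,-0.003,0,0,-7,0.088,0.02,0.004,-0.003,0,0,-7,0.088,0.019,0.007,-0.003,0,0,-7]'

```text
time_s: 0.93
ee_pos: [0.266, -0.487, 0.2683]
eef_rot: [[0.114, 0.993, -0.0], [0.993, -0.114, 0.001], [0.001, -0.001, -1.0]]
force: [0.3, -0.1, 0.1]
grip_width: 0.997
grasp_force: 0.0
```

Emit:
servo_tool --commands '[0.088,0.018,0.009,-0.003,0,0,-7,0.088,0.017,0.011,-0.003,0,0,-7,0.088,0.015,0.013,-0.003,0,0,-7,0.088,0.014,0.015,-0.003,0,0,-7,0.088,0.012,0.017,-0.003,0,0,-7,0.088,0.01,0.018,-0.003,0,0,-7,0.088,0.007,0.019,-0.003,0,0,-7,0.088,0.005,0.02,-0.003,0,0,-7,0.088,0.002,0.02,-0.003,0,0,-7,0.088,0,0.02,-0.003,0,0,-7]'

```text
time_s: 1.77
ee_pos: [0.3787, -0.3182, 0.2983]
eef_rot: [[-0.895, 0.447, -0.001], [0.447, 0.895, 0.001], [0.001, 0.0, -1.0]]
force: [0.3, 0.2, -0.1]
grip_width: 0.999
grasp_force: 0.0
```

Emit:
servo_tool --commands '[0.088,-0.003,0.02,-0.003,0,0,-7,0.088,-0.005,0.02,-0.003,0,0,-7,0.088,-0.007,0.019,-0.003,0,0,-7,0.088,-0.01,0.018,-0.003,0,0,-7,0.088,0,0,0,0,0,0]'

```text
time_s: 2.18
ee_pos: [0.426, -0.2496, 0.311]
eef_rot: [[-1.0, -0.026, 0.001], [-0.026, 1.0, 0.001], [-0.001, 0.001, -1.0]]
force: [-0.6, -0.2, 0.1]
grip_width: 0.998
grasp_force: 0.0
```

Run:
```python
from h import *
o=telemetry.get_obs(); print(o['time_s'],o['ee_pos'],o['joint_positions'],o['force'])
im,W,c=cloud("wrist"); np.savez("w1",im=im,W=W); cv2.imwrite("pics/w1.png",im)
R=np.array(c["R"]);print(R.round(2).tolist(),-R.T@np.array(c["t"]),c["fx"])
plan([.44,-.06,.30],182,7,.088)
```

```text
2.1833 [ 0.4260361  -0.24955242  0.31097432] [-5.81450741e-01 -1.22814936e-01  1.88431112e+00  1.65251753e-03
  1.37968409e+00 -2.17851674e+00] [-0.552882   -0.22520459  0.12552738]
[[-0.03, 1.0, 0.0], [0.97, 0.03, 0.26], [0.26, 0.01, -0.97]] [ 0.35979908 -0.25260187  0.45501921] 281.57995047899954
0.088,-0.003,0.027,0.002,0,-0,-0.1, 0.088,-0.003,0.027,0.002,0,-0,-0.1, 0.088,-0.003,0.027,0.002,0,-0,-0.1, 0.088,-0.003,0.027,0.002,0,-0,-0.2, 0.088,-0.003,0.027,0.002,0,-0,-0.1, 0.088,-0.003,0.027,0.002,0,-0,-0.1, 0.088,-0.003,0.027,0.002,0,-0,-0.1,
end [ 0.4411 -0.0613  0.2966] yaw -178.01
```

View pics/w1.png

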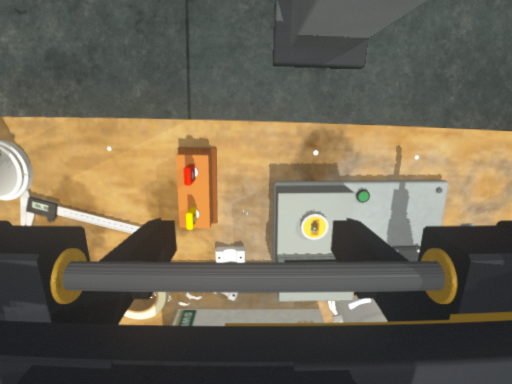

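The wrist view shows the switch bezel centred near (315,227), the yellow key at (189,220), the red key at (188,174), and the scale base from x 275 to 447. I'll measure these, then move on and look at the hook and weight.

```bash
cat >> h.py <<'E'
def rect(n,W,m):
    m=m&np.isfinite(W[...,2]); P=W[m]
    if len(P)<5: print(n,len(P)); return
    k=cv2.connectedComponents(m.astype(np.uint8))[1]; b=np.bincount(k[k>0]).argmax(); P=W[k==b]
    r=cv2.minAreaRect((P[:,:2]*1000).astype(np.float32)); print(n,len(P),"mean",P.mean(0).round(4),"rect",np.round(r[0],1),np.round(r[1],1),round(r[2],1))
def ray(c,u,v,z): # world point at height z on pixel ray
    K=np.array([[c["fx"],0,c["cx"]],[0,c["fy"],c["cy"]],[0,0,1]]); p=cv2.undistortPoints(np.array([[[u,v]]],float),K,np.array([c["k1"],0,0,0,0.]))[0,0]
    R=np.array(c["R"]);C=-R.T@np.array(c["t"]);d=R.T@np.array([*p,1]); return C+d*(z-C[2])/d[2]
E
python3 - <<'E'
from h import *
z=np.load("w1.npz");im,W=z['im'],z['W'];c=optics.calibration("wrist");Z=W[...,2]
hsv=cv2.cvtColor(im,cv2.COLOR_BGR2HSV);H,S,V=cv2.split(hsv)
B=np.zeros(Z.shape,bool);B[140:236,160:220]=1
rect("standtop",W,B&(Z>.036)&(Z<.048));rect("yel",W,B&(Z>.06)&(H>20)&(H<35)&(S>120));rect("red",W,B&(Z>.06)&((H<8)|(H>172))&(S>120))
B=np.zeros(Z.shape,bool);B[205:250,295:335]=1
m=B&(((H>15)&(H<35)&(S>120)&(V>120)));print("yellow ring px",np.argwhere(m).mean(0),m.sum())
ys,xs=np.nonzero(m); (u,v),_,_=cv2.fitEllipse(cv2.convexHull(np.c_[xs,ys].astype(np.int32)));print(u,v,"keyhole",ray(c,u,v,.072))
rect("bezel",W,B&(Z>.069)&(Z<.08))
# base front edge
e=[]
for u in range(285,440,3):
    col=Z[170:200,u]; j=np.argmax(col>.01); e.append(W[170+j,u,:2])
e=np.array(e); f=np.polyfit(e[:,1],e[:,0],1); print("front edge slope deg",np.degrees(np.arctan(f[0])))
e=e[abs(e[:,0]-np.polyval(f,e[:,1]))<.003];f=np.polyfit(e[:,1],e[:,0],1); print(np.degrees(np.arctan(f[0])))
B[:]=0;B[170:250,270:452]=1
rect("base",W,B&(Z>.005)&(Z<.03));rect("deck",W,B&(Z>.058)&(Z<.069))
E
```

```text
standtop 1898 mean [ 0.4748 -0.3397  0.0401] rect [ 478.4 -341.1] [115.8  48.7] 0.4
yel 142 mean [ 0.5084 -0.34    0.0746] rect [ 510.7 -340.6] [26.2 10.5] 0.0
red 157 mean [ 0.4431 -0.3403  0.0745] rect [ 444.2 -341.1] [24.3 10.3] 0.1
yellow ring px [226.51290323 314.36451613] 310
314.322509765625 226.66322326660156 keyhole [ 0.51593348 -0.16083343  0.072     ]
bezel 358 mean [ 0.5174 -0.1576  0.0701] rect [ 517.5 -157.8] [37.6 39.9] 68.8
front edge slope deg -1.6571966530752662
-1.6571966530752662
base 5839 mean [ 0.5022 -0.0232  0.0163] rect [519.2 -69.8] [122.6 289.8] 2.6
deck 3215 mean [ 0.5058 -0.164   0.0621] rect [ 512.9 -155.7] [ 91.7 112. ] 2.1
```

Emit:
servo_tool --commands '[0.088,0.006,0.04,0,0,0,0,0.088,0.006,0.04,0,0,0,0,0.088,0.006,0.04,0,0,0,0,0.088,0.006,0.04,0,0,0,0,0.088,0.006,0.04,0,0,0,0,0.088,0.006,0.04,0,0,0,0,0.088,0,0,0,0,0,0,0.088,0,0,0,0,0,0]'

```text
time_s: 2.9
ee_pos: [0.3834, -0.0115, 0.3105]
eef_rot: [[-1.0, -0.022, 0.0], [-0.022, 1.0, -0.001], [-0.0, -0.001, -1.0]]
force: [0.5, -1.4, -0.6]
grip_width: 0.997
grasp_force: 0.0
```

Run:
```python
from h import *
o=telemetry.get_obs(); print(o['time_s'],o['ee_pos'])
im,W,c=cloud("wrist"); np.savez("w2",im=im,W=W); cv2.imwrite("pics/w2.png",im)
np.save("w2c",c,allow_pickle=True)
```

```text
2.9 [ 0.38337159 -0.01153292  0.31046443]
```

View pics/w2.png

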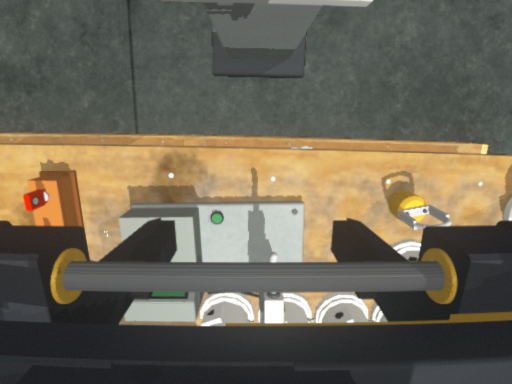

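The hook's tip shows at about (274,258) just above the gripper bar. The weight is at (410,205) with its handle around (428,214).

Run:
```python
from h import *
z=np.load("w2.npz");im,W=z['im'],z['W'];c=np.load("w2c.npy",allow_pickle=True).item();Z=W[...,2]
B=np.zeros(Z.shape,bool);B[180:240,380:460]=1
rect("wt body",W,B&(Z>.034)&(Z<.043)); rect("wt handle",W,B&(Z>.06)&(Z<.12)); rect("arch",W,B&(Z>.092)&(Z<.12))
P=W[B&(Z>.06)&(Z<.12)];q=P[:,:2]-P[:,:2].mean(0);print("yaw pca",np.degrees(np.arctan2(*np.linalg.svd(q,full_matrices=0)[2][0][::-1])), np.nanpercentile(P,[0,50,100],axis=0).round(3).tolist())
B[:]=0;B[240:264,262:290]=1
rect("hook",W,B&(Z>.12)); print("tip ray",ray(c,274,256,.150))
B[:]=0;B[190:262,110:310]=1
rect("base",W,B&(Z>.005)&(Z<.03));rect("deck",W,B&(Z>.058)&(Z<.069))
cv2.imwrite("pics/c2.png",cv2.resize(np.hstack([im[180:250,380:460],im[200:270,235:315]]),None,fx=5,fy=5,interpolation=2))
```

```text
wt body 431 mean [0.4525 0.2435 0.0389] rect [454.2 242.9] [49.3 39.1] 79.7
wt handle 367 mean [0.4573 0.2416 0.0824] rect [458.4 243.2] [15.  52.8] 11.8
arch 107 mean [0.4568 0.2427 0.0994] rect [457.2 243.1] [ 5.6 43.4] 13.9
yaw pca 102.49765458617095 [[0.446, 0.216, 0.06], [0.457, 0.241, 0.083], [0.471, 0.268, 0.105]]
hook 126 mean [0.4273 0.0045 0.2525] rect [425.2   4.6] [142.2   9.5] 8.8
tip ray [0.48084425 0.01409718 0.15      ]
base 6796 mean [ 0.504  -0.0245  0.0161] rect [512.8 -68.2] [108.7 288.1] 2.1
deck 1448 mean [ 0.4953 -0.1408  0.062 ] rect [ 504.7 -156.5] [ 75.7 113.3] 1.9
```

View pics/c2.png

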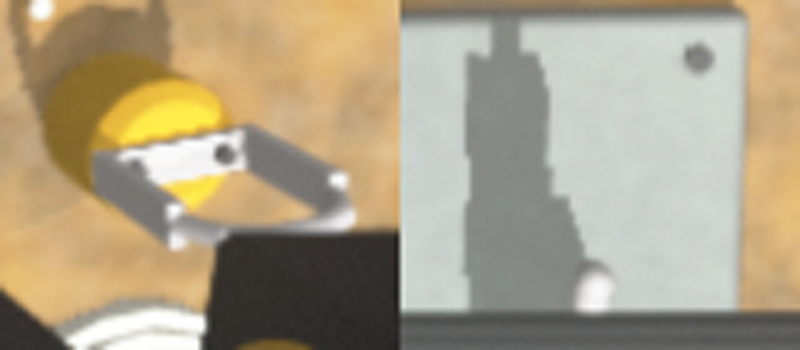

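Run:
```python
from h import *
p,R=plan([.459,.2425,.19],192,10,.088)
plan([.459,.2425,.059],192,7,.088,p,R)
```

```text
0.088,-0.008,0.025,0.012,-0.1,-0,-1.1, 0.088,-0.009,0.025,0.012,0,-0,-1.1, 0.088,-0.009,0.025,0.012,0,-0,-1.1, 0.088,-0.009,0.025,0.012,0,0,-1, 0.088,-0.01,0.025,0.012,0,0,-1.1, 0.088,-0.01,0.024,0.012,0,0,-1.1, 0.088,-0.011,0.024,0.012,0,0,-1.1, 0.088,-0.011,0.024,0.012,0,0,-1.1, 0.088,-0.012,0.024,0.012,0,0,-1.1, 0.088,-0.012,0.024,0.012,0,0,-1.1,
end [0.4585 0.2419 0.1906] yaw -167.97
0.088,-0,0,0.019,0,0,0, 0.088,-0,0,0.019,0,0,0, 0.088,-0,0,0.019,0,0,0, 0.088,-0,0,0.019,0,0,0, 0.088,-0,0,0.019,0,0,0, 0.088,-0,0,0.019,0,0,0, 0.088,-0,0,0.019,0,0,0,
end [0.4585 0.242  0.0576] yaw -167.97
```

Emit:
servo_tool --commands '[0.088,-0.008,0.025,0.012,0,0,-1.1,0.088,-0.009,0.025,0.012,0,0,-1.1,0.088,-0.009,0.025,0.012,0,0,-1.1,0.088,-0.009,0.025,0.012,0,0,-1,0.088,-0.01,0.025,0.012,0,0,-1,0.088,-0.01,0.024,0.012,0,0,-1.1,0.088,-0.011,0.024,0.012,0,0,-1.1,0.088,-0.011,0.024,0.012,0,0,-1.1,0.088,-0.012,0.024,0.012,0,0,-1.1,0.088,-0.012,0.024,0.012,0,0,-1.1]'

```text
time_s: 3.78
ee_pos: [0.461, 0.2406, 0.1895]
eef_rot: [[-0.979, -0.202, -0.0], [-0.202, 0.979, -0.001], [0.0, -0.001, -1.0]]
force: [0.3, -0.8, 0.0]
grip_width: 0.999
grasp_force: 0.0
```

Emit:
servo_tool --commands '[0.088,0,0,0.019,0,0,0,0.088,0,0,0.019,0,0,0,0.088,0,0,0.019,0,0,0,0.088,0,0,0.019,0,0,0,0.088,0,0,0.019,0,0,0,0.088,0,0,0.019,0,0,0,0.088,0,0,0.017,0,0,0,0.088,0,0,0,0,0,0]'

```text
time_s: 4.45
ee_pos: [0.4576, 0.2381, 0.0555]
eef_rot: [[-0.979, -0.202, -0.007], [-0.202, 0.979, -0.004], [0.007, -0.002, -1.0]]
force: [-1.2, -0.5, 0.0]
grip_width: 1.001
grasp_force: 0.0
```

Emit:
servo_tool --commands '[0.048,0,0,0,0,0,0,0.048,0,0,0,0,0,0,0.045,0,0,0,0,0,0,0.045,0,0,0,0,0,0,0.045,0,0,0,0,0,0]'

```text
time_s: 4.87
ee_pos: [0.4601, 0.2424, 0.061]
eef_rot: [[-0.979, -0.206, 0.002], [-0.206, 0.979, 0.001], [-0.002, 0.001, -1.0]]
force: [-0.8, 2.0, 2.2]
grip_width: 0.644
grasp_force: 1.5
```

Emit:
servo_tool --commands '[0.04,0,0,0,0,0,0,0.04,0,0,0,0,0,0,0.04,0,0,0,0,0,0,0.04,0,0,0,0,0,0]'

```text
time_s: 5.2
ee_pos: [0.46, 0.2429, 0.061]
eef_rot: [[-0.978, -0.207, 0.002], [-0.207, 0.978, 0.002], [-0.003, 0.001, -1.0]]
force: [-1.9, 2.9, 6.1]
grip_width: 0.591
grasp_force: 29.8
```

Emit:
servo_tool --commands '[0.04,0,0,-0.005,0,0,0,0.04,0,0,-0.01,0,0,0,0.04,0,0,-0.02,0,0,0,0.04,0,0,-0.03,0,0,0,0.04,0,0,-0.03,0,0,0,0.04,0,0,-0.03,0,0,0,0.04,0,0,-0.01,0,0,0,0.04,0,0,0,0,0,0,0.04,0,0,0,0,0,0]'

```text
time_s: 5.95
ee_pos: [0.4585, 0.2415, 0.1939]
eef_rot: [[-0.978, -0.206, -0.001], [-0.206, 0.978, -0.001], [0.001, -0.0, -1.0]]
force: [-0.6, -0.1, -5.2]
grip_width: 0.587
grasp_force: 29.8
```

Run:
```python
from h import *
o=telemetry.get_obs(); print(o['time_s'],o['ee_pos'],o['force'],o['grip_width'],o['grasp_force'],o['eef_rot'])
for n in("wrist","scene"):
    im,W,c=cloud(n); np.savez(n+"3",im=im,W=W); np.save(n+"3c",c)
    if n=="wrist": a=im
cv2.imwrite("pics/w3.png",np.hstack([a[100:360,120:400],cv2.resize(im[150:300,150:300],(260,260))]))
```

```text
5.95 [0.45852234 0.24150009 0.19391488] [-0.55064477 -0.14704003 -5.20689107] 0.5872885287922816 29.76456295698881 [[-9.78468072e-01 -2.06397308e-01 -6.19622001e-04]
 [-2.06396974e-01  9.78468177e-01 -5.62222991e-04]
 [ 7.22321721e-04 -4.22229140e-04 -9.99999650e-01]]
```

View pics/w3.png

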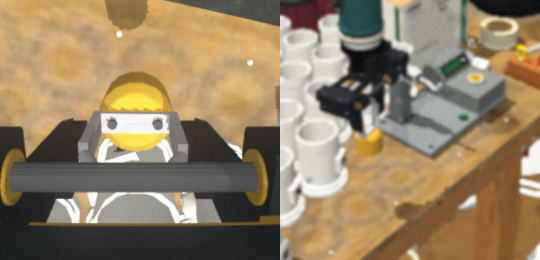

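The weight is held upright between the pads with 5 N on the wrist, so the grip is good. Its handle_top sits about 38 mm above the TCP. Next I'll move to just in front of the hook tip, then go in along the scale's x axis.

Run:
```python
from h import *
p,R=plan([.42,.0115,.132],182.3,12,.04)
p,R=plan([.46,.013,.132],182.3,3,.04,p,R)
```

```text
0.04,0.007,-0.018,0.005,-0.1,-0.3,0.8, 0.04,0.007,-0.018,0.005,0,0,0.8, 0.04,0.006,-0.018,0.005,0,0,0.8, 0.04,0.006,-0.018,0.005,0,0,0.8, 0.04,0.006,-0.018,0.005,0,0,0.8, 0.04,0.006,-0.019,0.005,0,0,0.8, 0.04,0.005,-0.019,0.005,0,0,0.8, 0.04,0.005,-0.019,0.005,0,0,0.8, 0.04,0.005,-0.019,0.005,0,0,0.8, 0.04,0.005,-0.019,0.005,0,0,0.8,
0.04,0.004,-0.019,0.005,0,0,0.8, 0.04,0.004,-0.019,0.005,0,0,0.8,
end [0.4208 0.0109 0.1318] yaw -177.69
0.04,-0.013,0,-0,0,0,0, 0.04,-0.013,0,-0,0,0,0, 0.04,-0.013,0,-0,0,0,0,
end [0.4598 0.0125 0.1318] yaw -177.69
```

Emit:
servo_tool --commands '[0.04,0.007,-0.018,0.005,0,0,0.8,0.04,0.007,-0.018,0.005,0,0,0.8,0.04,0.006,-0.018,0.005,0,0,0.8,0.04,0.006,-0.018,0.005,0,0,0.8,0.04,0.006,-0.018,0.005,0,0,0.8,0.04,0.006,-0.019,0.005,0,0,0.8,0.04,0.005,-0.019,0.005,0,0,0.8,0.04,0.005,-0.019,0.005,0,0,0.8,0.04,0.005,-0.019,0.005,0,0,0.8,0.04,0.005,-0.019,0.005,0,0,0.8]'

```text
time_s: 6.88
ee_pos: [0.4261, 0.0493, 0.1419]
eef_rot: [[-0.998, -0.068, -0.005], [-0.068, 0.998, -0.0], [0.005, -0.0, -1.0]]
force: [-0.1, 0.6, -5.1]
grip_width: 0.589
grasp_force: 29.8
```

Emit:
servo_tool --commands '[0.04,0.004,-0.019,0.005,0,0,0.8,0.04,0.004,-0.015,0.005,0,0,0.8,0.04,0,-0.004,0,0,0,0,0.04,0,0,0,0,0,0,0.04,0,0,0,0,0,0]'

```text
time_s: 7.3
ee_pos: [0.4219, 0.0121, 0.1336]
eef_rot: [[-0.999, -0.04, -0.002], [-0.04, 0.999, 0.001], [0.002, 0.001, -1.0]]
force: [1.2, 0.3, -4.9]
grip_width: 0.587
grasp_force: 29.8
```

Run:
```python
from h import *
o=telemetry.get_obs(); print(o['time_s'],o['ee_pos'],o['force'],o['grip_width'])
for n in("wrist","scene"):
    im,W,c=cloud(n); np.savez(n+"4",im=im,W=W); np.save(n+"4c",c)
    if n=="wrist": a=im
cv2.imwrite("pics/w4.png",np.hstack([a[130:330,130:380],cv2.resize(im[170:270,170:310],(280,200))]).repeat(1,0))
plan([.495,.0145,.132],182.3,6,.04)
```

```text
7.3 [0.42185279 0.01209992 0.13359923] [ 1.24684784  0.27922853 -4.92537254] 0.586703633551088
0.04,-0.012,-0,0,0,-0,0, 0.04,-0.012,-0,0,0,-0,0, 0.04,-0.012,-0,0,0,-0,0, 0.04,-0.012,-0,0,0,-0,0, 0.04,-0.012,-0,0,0,-0,0, 0.04,-0.012,-0,0,0,-0,0,
end [0.4945 0.0155 0.1344] yaw -177.66
```

View pics/w4.png

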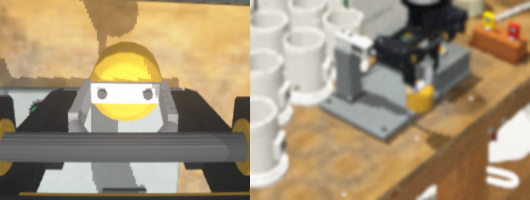

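The weight is in front of the hook and lined up with it, so I'll go in and check the force.

Emit:
servo_tool --commands '[0.04,-0.01,0,0,0,0,0,0.04,-0.01,0,0,0,0,0,0.04,-0.012,0,0,0,0,0,0.04,-0.012,0,0,0,0,0,0.04,-0.012,0,0,0,0,0,0.04,-0.01,0,0,0,0,0,0.04,-0.007,0,0,0,0,0,0.04,0,0,0,0,0,0,0.04,0,0,0,0,0,0]'

```text
time_s: 8.15
ee_pos: [0.4957, 0.0148, 0.1345]
eef_rot: [[-0.999, -0.04, -0.001], [-0.04, 0.999, 0.0], [0.001, 0.0, -1.0]]
force: [0.1, 0.2, -4.3]
grip_width: 0.591
grasp_force: 29.8
```

Emit:
servo_tool --commands '[0.04,0,0,0.006,0,0,0,0.04,0,0,0.006,0,0,0,0.04,0,0,0.006,0,0,0,0.04,0,0,0.005,0,0,0,0.04,0,0,0.003,0,0,0,0.04,0,0,0,0,0,0,0.04,0,0,0,0,0,0]'

```text
time_s: 8.73
ee_pos: [0.4952, 0.0148, 0.1084]
eef_rot: [[-0.999, -0.04, -0.001], [-0.04, 0.999, -0.0], [0.001, 0.0, -1.0]]
force: [0.1, -0.6, -4.7]
grip_width: 0.586
grasp_force: 29.8
```

Arch at about .1465 and no contact yet. I'll lower it slowly until the load transfers.

Emit:
servo_tool --commands '[0.04,0,0,0.002,0,0,0,0.04,0,0,0.002,0,0,0,0.04,0,0,0.001,0,0,0,0.04,0,0,0.001,0,0,0,0.04,0,0,0,0,0,0]'

```text
time_s: 9.15
ee_pos: [0.4954, 0.0148, 0.1025]
eef_rot: [[-0.999, -0.04, -0.0], [-0.04, 0.999, 0.0], [0.0, 0.0, -1.0]]
force: [0.4, -0.2, -4.4]
grip_width: 0.592
grasp_force: 29.8
```

Emit:
servo_tool --commands '[0.04,0,0,0.001,0,0,0,0.04,0,0,0,0,0,0,0.04,0,0,0,0,0,0]'

```text
time_s: 9.4
ee_pos: [0.4955, 0.0148, 0.1017]
eef_rot: [[-0.999, -0.04, -0.0], [-0.04, 0.999, 0.0], [0.0, 0.0, -1.0]]
force: [-0.1, 0.2, -4.8]
grip_width: 0.587
grasp_force: 29.8
```

Emit:
servo_tool --commands '[0.04,0,0,0.001,0,0,0,0.04,0,0,0,0,0,0,0.04,0,0,0.001,0,0,0,0.04,0,0,0,0,0,0]'

```text
time_s: 9.73
ee_pos: [0.4966, 0.0148, 0.1006]
eef_rot: [[-0.999, -0.04, 0.002], [-0.04, 0.999, -0.0], [-0.002, -0.0, -1.0]]
force: [0.3, -0.3, 1.6]
grip_width: 0.586
grasp_force: 29.8
```

Emit:
servo_tool --commands '[0.04,0,0,0.001,0,0,0,0.04,0,0,0,0,0,0]'

```text
time_s: 9.9
ee_pos: [0.497, 0.0148, 0.1003]
eef_rot: [[-0.999, -0.04, 0.003], [-0.04, 0.999, -0.0], [-0.003, -0.0, -1.0]]
force: [-0.6, 0.0, 6.0]
grip_width: 0.589
grasp_force: 29.8
```

Emit:
servo_tool --commands '[0.04,0,0,-0.001,0,0,0,0.04,0,0,0,0,0,0,0.054,0,0,0,0,0,0,0.058,0,0,0,0,0,0,0.064,0,0,0,0,0,0,0.072,0,0,0,0,0,0,0.08,0,0,0,0,0,0,0.08,0,0,0,0,0,0]'

```text
time_s: 10.57
ee_pos: [0.4953, 0.0148, 0.0995]
eef_rot: [[-0.999, -0.04, -0.0], [-0.04, 0.999, 0.0], [0.0, 0.0, -1.0]]
force: [-0.8, 0.1, 0.3]
grip_width: 0.903
grasp_force: 0.0
```

Emit:
servo_tool --commands '[0.08,0,0,-0.003,0,0,0,0.08,0,0,-0.008,0,0,0,0.08,0,0,-0.015,0,0,0,0.08,0,0,-0.02,0,0,0,0.08,0,0,-0.025,0,0,0,0.08,0,0,-0.03,0,0,0,0.08,0,0,-0.03,0,0,0,0.08,0,0,-0.03,0,0,0,0.08,0,0,-0.02,0,0,0]'

```text
time_s: 11.32
ee_pos: [0.4965, 0.0148, 0.2851]
eef_rot: [[-0.999, -0.04, 0.005], [-0.04, 0.999, -0.0], [-0.005, -0.0, -1.0]]
force: [0.9, -0.3, -0.1]
grip_width: 0.909
grasp_force: 0.0
```

Run:
```python
from h import *
o=telemetry.get_obs(); print(o['time_s'],o['ee_pos'],o['force'],o['grip_width'])
for n in("wrist","scene"):
    im,W,c=cloud(n); np.savez(n+"5",im=im,W=W); np.save(n+"5c",c)
    if n=="wrist": a=im
cv2.imwrite("pics/w5.png",np.hstack([a[100:300,100:420],cv2.resize(im[170:270,170:310],(280,200))]))
p,R=plan([.40,-.20,.25],181,10,.04)
plan([.511,-.3405,.15],180.3,8,.04,p,R)
```

```text
11.3167 [0.49654849 0.01482321 0.28509711] [ 0.94465275 -0.34664597 -0.10446631] 0.9085965768011479
0.04,0.011,-0.021,0.004,-0,0.6,0.1, 0.04,0.011,-0.021,0.004,-0,-0,0.2, 0.04,0.011,-0.021,0.004,-0,-0,0.1, 0.04,0.011,-0.021,0.004,-0,-0,0.1, 0.04,0.01,-0.021,0.004,-0,-0,0.2, 0.04,0.01,-0.021,0.004,-0,-0,0.1, 0.04,0.01,-0.021,0.004,-0,-0,0.1, 0.04,0.01,-0.021,0.004,-0,-0,0.1, 0.04,0.01,-0.021,0.004,-0,-0,0.2, 0.04,0.01,-0.021,0.004,-0,-0,0.1,
end [ 0.4006 -0.1983  0.2465] yaw -178.99
0.04,-0.013,-0.018,0.012,-0,-0,0.1, 0.04,-0.014,-0.018,0.012,-0,-0,0.1, 0.04,-0.014,-0.018,0.012,-0,-0,0.1, 0.04,-0.014,-0.018,0.012,-0,-0,0.1, 0.04,-0.014,-0.018,0.012,-0,-0,0, 0.04,-0.014,-0.018,0.012,-0,-0,0.1, 0.04,-0.014,-0.018,0.012,-0,-0,0.1, 0.04,-0.014,-0.018,0.012,-0,-0,0.1,
end [ 0.5132 -0.341   0.1505] yaw -179.69
```

View pics/w5.png

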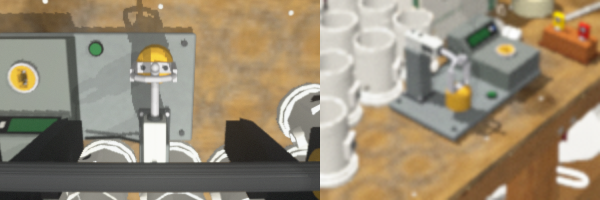

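The weight hangs free on the hook. I'll refine the keyhole from this view and head for the key.

Run:
```python
from h import *
z=np.load("wrist5.npz");im,W=z['im'],z['W'];c=np.load("wrist5c.npy",allow_pickle=True).item()
H,S,V=cv2.split(cv2.cvtColor(im,cv2.COLOR_BGR2HSV));B=np.zeros(H.shape,bool);B[155:200,100:145]=1
m=B&(H>15)&(H<35)&(S>120)&(V>120);ys,xs=np.nonzero(m);(u,v),ax,_=cv2.fitEllipse(cv2.convexHull(np.c_[xs,ys].astype(np.int32)));print(u,v,ax,ray(c,u,v,.072))
d=B&(V<110)&(np.hypot(*np.meshgrid(np.arange(512)-u,np.arange(384)-v))<9);print("slot px",np.argwhere(d).mean(0)[::-1],d.sum(),ray(c,*np.argwhere(d).mean(0)[::-1],.072))
rect("bezel",W,B&(W[...,2]>.067)&(W[...,2]<.08))
rect("deck",W,(W[...,2]>.056)&(W[...,2]<.067))
```

```text
122.3524398803711 177.68507385253906 (22.234508514404297, 25.557889938354492) [ 0.51814756 -0.15764635  0.072     ]
slot px [123.65 177.4 ] 20 [ 0.51769461 -0.15587947  0.072     ]
bezel 588 mean [ 0.5176 -0.1565  0.0697] rect [ 518.1 -157. ] [39.1 39.4] 38.6
deck 5417 mean [ 0.5172 -0.1534  0.0621] rect [ 524.4 -155.7] [111.8 113.3] 2.0
```

Emit:
servo_tool --commands '[0.05,0.012,-0.024,0.004,0,0,0.1,0.05,0.012,-0.024,0.004,0,0,0.1,0.05,0.012,-0.024,0.004,0,0,0.1,0.05,0.012,-0.024,0.004,0,0,0.1,0.05,0.01,-0.024,0.004,0,0,0.2,0.05,0.01,-0.024,0,0,0,0.2,0.05,0.01,-0.022,0,0,0,0.2,0.05,0.01,-0.02,0,0,0,0.2,0.05,0,0,0,0,0,0,0.05,0,0,0,0,0,0]'

```text
time_s: 12.25
ee_pos: [0.4128, -0.1743, 0.2596]
eef_rot: [[-1.0, -0.017, -0.001], [-0.017, 1.0, 0.001], [0.001, 0.001, -1.0]]
force: [1.3, -0.2, 1.0]
grip_width: 0.568
grasp_force: 0.0
```

Run:
```python
from h import *
o=telemetry.get_obs(); print(o['time_s'],o['ee_pos'],np.round(o['eef_rot'],3).tolist())
im,W,c=cloud("wrist");Z=W[...,2]
H,S,V=cv2.split(cv2.cvtColor(im,cv2.COLOR_BGR2HSV))
N=(W[...,0]>.4)&(W[...,0]<.6)&(W[...,1]>-.4)&(W[...,1]<-.29)
for n,m in(("yel",(H>20)&(H<35)&(S>120)),("red",((H<8)|(H>172))&(S>120))): rect(n,W,N&(Z>.065)&(Z<.09)&m)
rect("top",W,N&(Z>.036)&(Z<.046))
N=(W[...,0]>.49)&(W[...,0]<.545)&(W[...,1]>-.19)&(W[...,1]<-.13)
m=N&(H>15)&(H<35)&(S>120)&(V>120)&(Z>.06);rect("ring",W,m)
if m.sum()>20:
    ys,xs=np.nonzero(m);(u,v),ax,_=cv2.fitEllipse(cv2.convexHull(np.c_[xs,ys].astype(np.int32)));print(u,v,ax,ray(c,u,v,.072))
plan([.511,-.3405,.14],180.3,8,.05)
```

```text
12.25 [ 0.41283658 -0.17428003  0.25962057] [[-1.0, -0.017, -0.001], [-0.017, 1.0, 0.001], [0.001, 0.001, -1.0]]
yel 0
red 190 mean [ 0.4442 -0.3392  0.0747] rect [ 445.  -340.2] [25.4  9.2] 1.5
top 1790 mean [ 0.4661 -0.3357  0.0401] rect [ 478.8 -340.4] [115.3  48.9] 0.4
ring 337 mean [ 0.5191 -0.1572  0.0695] rect [ 518.  -157.5] [31.1 30.2] 0.9
265.7217102050781 250.69749450683594 (21.939714431762695, 23.75481605529785) [ 0.51724141 -0.15741475  0.072     ]
0.05,-0.012,-0.021,0.015,0.1,-0.1,0.1, 0.05,-0.012,-0.021,0.015,-0,0,0.1, 0.05,-0.012,-0.021,0.015,-0,0,0.1, 0.05,-0.012,-0.021,0.015,-0,0,0.1, 0.05,-0.012,-0.021,0.015,-0,0,0.1, 0.05,-0.012,-0.021,0.015,-0,0,0.1, 0.05,-0.012,-0.021,0.015,-0,0,0, 0.05,-0.012,-0.021,0.015,-0,0,0.1,
end [ 0.5113 -0.3405  0.1399] yaw -179.67
```

The keyhole estimates agree at (.5175, -.1572), and the stand at (.4788, -.3405) puts the yellow key at about (.5115, -.3405). I'll go above it and down, with the tips just above the collar.

Emit:
servo_tool --commands '[0.05,-0.012,-0.021,0.012,0,0,0.1,0.05,-0.012,-0.021,0.012,0,0,0.1,0.05,-0.012,-0.021,0.015,0,0,0.1,0.05,-0.012,-0.021,0.015,0,0,0.1,0.05,-0.012,-0.021,0.015,0,0,0.1,0.05,-0.012,-0.021,0.015,0,0,0.1,0.05,-0.012,-0.021,0.015,0,0,0,0.05,-0.012,-0.021,0.015,0,0,0.1,0.05,0,0,0,0,0,0,0.05,0,0,0,0,0,0]'

```text
time_s: 13.13
ee_pos: [0.5121, -0.3394, 0.1445]
eef_rot: [[-1.0, -0.008, -0.003], [-0.008, 1.0, 0.003], [0.003, 0.003, -1.0]]
force: [0.1, 0.3, 0.3]
grip_width: 0.568
grasp_force: 0.0
```

Run:
```python
from h import *
o=telemetry.get_obs(); print(o['time_s'],o['ee_pos'],np.round(o['eef_rot'],4).tolist())
plan([.5115,-.3405,.050],180.3,5,.05)
im,W,c=cloud("wrist");Z=W[...,2]
N=(W[...,0]>.4)&(W[...,0]<.6)&(W[...,1]>-.4)&(W[...,1]<-.29)
H,S,V=cv2.split(cv2.cvtColor(im,cv2.COLOR_BGR2HSV))
for n,m in(("yel",(H>20)&(H<35)&(S>120)),("red",((H<8)|(H>172))&(S>120))): rect(n,W,N&(Z>.05)&(Z<.09)&m)
```

```text
13.1333 [ 0.51205723 -0.33939296  0.14449995] [[-1.0, -0.0077, -0.0031], [-0.0077, 1.0, 0.0028], [0.0031, 0.0029, -1.0]]
0.05,0,-0,0.019,0.2,-0.2,0, 0.05,0,-0,0.019,-0,0,0.1, 0.05,0,-0,0.019,-0,0,-0, 0.05,0,-0,0.019,-0,0,0, 0.05,0,-0,0.019,-0,0,0,
end [ 0.512  -0.3394  0.0495] yaw -179.66
yel 455 mean [ 0.5087 -0.3408  0.0743] rect [ 510.7 -340.7] [25.1  9.7] 0.8
red 443 mean [ 0.4455 -0.3412  0.0767] rect [ 445.6 -341.5] [24.3  9.6] 0.7
```

Emit:
servo_tool --commands '[0.05,0,-0.001,0.02,0,0,0,0.05,0,0,0.02,0,0,0,0.05,0,0,0.02,0,0,0,0.05,0,0,0.02,0,0,0,0.05,0,0,0.01,0,0,0,0.05,0,0,0.004,0,0,0,0.05,0,0,0,0,0,0,0.05,0,0,0,0,0,0]'

```text
time_s: 13.85
ee_pos: [0.5127, -0.3416, 0.054]
eef_rot: [[-1.0, -0.008, 0.001], [-0.008, 1.0, -0.001], [-0.001, -0.001, -1.0]]
force: [-0.2, -0.5, -0.8]
grip_width: 0.565
grasp_force: 0.0
```

Emit:
servo_tool --commands '[0.02,0,0,0,0,0,0,0.01,0,0,0,0,0,0,0.006,0,0,0,0,0,0,0.004,0,0,0,0,0,0,0.002,0,0,0,0,0,0,0.002,0,0,0,0,0,0,0.002,0,0,0,0,0,0,0.002,0,0,0,0,0,0]'

```text
time_s: 14.52
ee_pos: [0.512, -0.3401, 0.053]
eef_rot: [[-1.0, -0.006, -0.0], [-0.006, 1.0, 0.003], [0.0, 0.003, -1.0]]
force: [-0.2, 5.3, 4.7]
grip_width: 0.11
grasp_force: 30.0
```

Emit:
servo_tool --commands '[0.002,0,0,-0.005,0,0,0,0.002,0,0,-0.01,0,0,0,0.002,0,0,-0.015,0,0,0,0.002,0,0,-0.02,0,0,0,0.002,0,0,-0.025,0,0,0,0.002,0,0,-0.025,0,0,0,0.002,0,0,-0.02,0,0,0,0.002,0,0,0,0,0,0,0.002,0,0,0,0,0,0]'

```text
time_s: 15.27
ee_pos: [0.513, -0.3429, 0.1749]
eef_rot: [[-1.0, -0.007, 0.004], [-0.007, 1.0, -0.003], [-0.004, -0.003, -1.0]]
force: [0.6, 0.6, -2.1]
grip_width: 0.113
grasp_force: 30.0
```

Run:
```python
from h import *
o=telemetry.get_obs(); print(o['time_s'],o['ee_pos'],o['force'],o['ft_torque'],o['grip_width'])
plan([.518,-.1572,.145],182.2,8,.002)
```

```text
15.2667 [ 0.51304702 -0.34286493  0.17489483] [ 0.55181085  0.64976659 -2.10455917] [ 0.00476125 -0.12097603 -0.0116341 ] 0.11257926718102153
0.002,-0.001,0.023,0.004,-0.2,0.2,-0.2, 0.002,-0.001,0.023,0.004,0,0,-0.3, 0.002,-0.001,0.023,0.004,0,0,-0.2, 0.002,-0.001,0.023,0.004,0,0,-0.2, 0.002,-0.001,0.023,0.004,0,0,-0.2, 0.002,-0.001,0.023,0.004,0,0,-0.3, 0.002,-0.001,0.023,0.004,0,0,-0.2, 0.002,-0.001,0.023,0.004,0,0,-0.2,
end [ 0.5172 -0.1587  0.1429] yaw -177.8
```

Emit:
servo_tool --commands '[0.002,-0.001,0.023,0,0,0,-0.2,0.002,-0.001,0.023,0,0,0,-0.2,0.002,-0.001,0.023,0.004,0,0,-0.3,0.002,-0.001,0.023,0.004,0,0,-0.2,0.002,-0.001,0.023,0.004,0,0,-0.2,0.002,-0.001,0.023,0.005,0,0,-0.3,0.002,-0.001,0.023,0.005,0,0,-0.2,0.002,0,0.023,0.005,0,0,-0.2,0.002,0,0,0,0,0,0,0.002,0,0,0,0,0,0]'

```text
time_s: 16.1
ee_pos: [0.5136, -0.1565, 0.1435]
eef_rot: [[-0.999, -0.041, -0.004], [-0.041, 0.999, 0.001], [0.004, 0.001, -1.0]]
force: [-0.4, 0.2, -1.1]
grip_width: 0.108
grasp_force: 30.0
```

Emit:
servo_tool --commands '[0.002,0,0,0,0,0,0,0.002,0,0,0,0,0,0,0.002,0,0,0,0,0,0]'

```text
time_s: 16.35
ee_pos: [0.5153, -0.1587, 0.1457]
eef_rot: [[-0.999, -0.037, 0.0], [-0.037, 0.999, -0.0], [-0.0, -0.0, -1.0]]
force: [-0.1, 0.6, -0.7]
grip_width: 0.113
grasp_force: 30.0
```

Run:
```python
from h import *
o=telemetry.get_obs(); print(o['time_s'],o['ee_pos'],o['force'],np.round(o['eef_rot'],4).tolist())
im,W,c=cloud("scene");Z=W[...,2]; np.savez("s6",im=im,W=W); 
im2,W2,c2=cloud("wrist"); np.savez("w6",im=im2,W=W2)
H,S,V=cv2.split(cv2.cvtColor(im,cv2.COLOR_BGR2HSV))
N=(W[...,0]>.45)&(W[...,0]<.58)&(W[...,1]>-.23)&(W[...,1]<-.1)&(H>18)&(H<35)&(S>120)
rect("key",W,N&(Z>.1)&(Z<.2)); rect("ring",W,N&(Z>.05)&(Z<.08))
cv2.imwrite("pics/s6.png",cv2.resize(im[170:260,200:330],None,fx=5,fy=5,interpolation=2))
```

```text
16.35 [ 0.51533652 -0.15871011  0.14574557] [-0.06892426  0.5920816  -0.66766688] [[-0.9993, -0.0374, 0.0002], [-0.0374, 0.9993, -0.0004], [-0.0002, -0.0004, -1.0]]
key 38 mean [ 0.5047 -0.1573  0.1629] rect [ 504.8 -156.9] [11. 35.] 17.4
ring 20 mean [ 0.522  -0.1596  0.0707] rect [ 521.4 -157.6] [24.9 25.4] 35.4
```

View pics/s6.png

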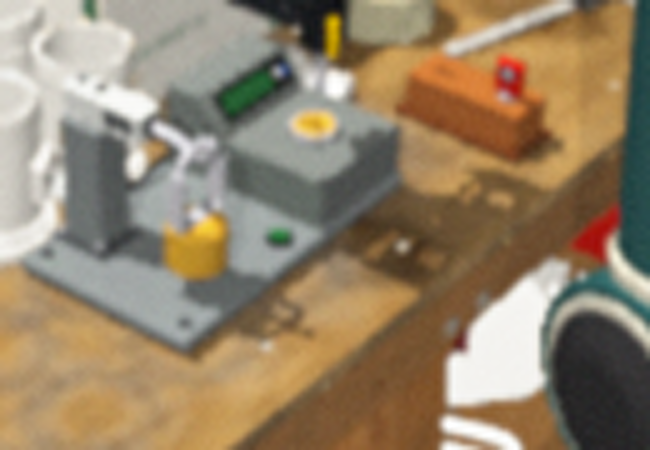

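The weight still hangs free, the key is held over the switch at about (313,124) in the crop, and the red key is untouched. I'll correct by about 2.5 mm and descend to the mouth.

Emit:
servo_tool --commands '[0.002,-0.0025,0.0015,0.006,0,0,0,0.002,0,0,0.008,0,0,0,0.002,0,0,0.008,0,0,0,0.002,0,0,0.005,0,0,0,0.002,0,0,0,0,0,0,0.002,0,0,0,0,0,0]'

```text
time_s: 16.95
ee_pos: [0.5169, -0.1558, 0.1177]
eef_rot: [[-0.999, -0.039, -0.002], [-0.039, 0.999, 0.001], [0.002, 0.001, -1.0]]
force: [0.6, -0.2, -0.2]
grip_width: 0.115
grasp_force: 30.0
```

Emit:
servo_tool --commands '[0.002,0,0,0.002,0,0,0,0.002,0,0,0.002,0,0,0,0.002,0,0,0.002,0,0,0,0.002,0,0,0.001,0,0,0,0.002,0,0,0,0,0,0]'

```text
time_s: 17.37
ee_pos: [0.5175, -0.156, 0.1115]
eef_rot: [[-0.999, -0.039, -0.0], [-0.039, 0.999, 0.0], [0.0, 0.0, -1.0]]
force: [-1.1, 0.2, -0.2]
grip_width: 0.115
grasp_force: 30.0
```

Emit:
servo_tool --commands '[0.002,0,-0.001,0.001,0,0,0,0.002,0,0,0.001,0,0,0,0.002,0,0,0.001,0,0,0,0.002,0,0,0.001,0,0,0,0.002,0,0,0,0,0,0]'

```text
time_s: 17.78
ee_pos: [0.5175, -0.157, 0.1074]
eef_rot: [[-0.999, -0.039, -0.0], [-0.039, 0.999, 0.0], [0.0, 0.0, -1.0]]
force: [0.4, -0.2, 0.0]
grip_width: 0.112
grasp_force: 30.0
```

Emit:
servo_tool --commands '[0.002,0,0,0.001,0,0,0,0.002,0,0,0.001,0,0,0,0.002,0,0,0.001,0,0,0,0.002,0,0,0,0,0,0]'

```text
time_s: 18.12
ee_pos: [0.5179, -0.157, 0.1047]
eef_rot: [[-0.999, -0.039, 0.0], [-0.039, 0.999, -0.0], [-0.0, -0.0, -1.0]]
force: [0.3, -0.4, -0.7]
grip_width: 0.113
grasp_force: 30.0
```

The tip is about 10 mm inside with no contact force, so the key is in the slot. Now I'll ease it down with a ±5° wiggle.

Emit:
servo_tool --commands '[0.002,0,0,0.001,0,0,5,0.002,0,0,0.001,0,0,-5,0.002,0,0,0.001,0,0,-5,0.002,0,0,0.001,0,0,5,0.002,0,0,0.001,0,0,5,0.002,0,0,0.001,0,0,-5,0.002,0,0,0.001,0,0,-5,0.002,0,0,0.001,0,0,5]'

```text
time_s: 18.78
ee_pos: [0.5198, -0.1577, 0.0995]
eef_rot: [[-0.999, -0.043, 0.004], [-0.043, 0.999, -0.001], [-0.004, -0.002, -1.0]]
force: [-2.3, 0.9, 9.3]
grip_width: 0.115
grasp_force: 30.0
```

Emit:
servo_tool --commands '[0.002,0,0,0.001,0,0,5,0.002,0,0,0.001,0,0,-5,0.002,0,0,0.001,0,0,-5,0.002,0,0,0.001,0,0,5,0.002,0,0,0.001,0,0,5,0.002,0,0,0.001,0,0,-5,0.002,0,0,0.001,0,0,-5,0.002,0,0,0.001,0,0,5]'

```text
time_s: 19.45
ee_pos: [0.5177, -0.157, 0.0888]
eef_rot: [[-0.999, -0.043, 0.0], [-0.043, 0.999, -0.0], [-0.0, -0.0, -1.0]]
force: [1.2, 0.4, -1.0]
grip_width: 0.115
grasp_force: 30.0
```

Emit:
servo_tool --commands '[0.002,0,0,0.001,0,0,4,0.002,0,0,0.001,0,0,-4,0.002,0,0,0.001,0,0,-4,0.002,0,0,0.001,0,0,4,0.002,0,0,0,0,0,0]'

```text
time_s: 19.87
ee_pos: [0.5174, -0.1569, 0.0844]
eef_rot: [[-0.999, -0.037, -0.001], [-0.037, 0.999, 0.0], [0.001, 0.0, -1.0]]
force: [0.4, 0.2, -0.4]
grip_width: 0.111
grasp_force: 30.0
```

Emit:
servo_tool --commands '[0.002,0,0,0.001,0,0,0,0.002,0,0,0.001,0,0,0,0.002,0,0,0,0,0,0,0.002,0,0,0,0,0,0]'

```text
time_s: 20.2
ee_pos: [0.5178, -0.1571, 0.0829]
eef_rot: [[-0.999, -0.039, 0.0], [-0.039, 0.999, -0.0], [-0.0, -0.0, -1.0]]
force: [-0.8, -0.7, 0.9]
grip_width: 0.109
grasp_force: 30.0
```

Emit:
servo_tool --commands '[0.002,0,0,0.001,0,0,0,0.002,0,0,0,0,0,0,0.002,0,0,0,0,0,0]'

```text
time_s: 20.45
ee_pos: [0.5179, -0.1571, 0.0828]
eef_rot: [[-0.999, -0.039, 0.0], [-0.039, 0.999, -0.0], [-0.0, -0.0, -1.0]]
force: [-3.0, 0.9, 7.4]
grip_width: 0.111
grasp_force: 30.0
```

Emit:
servo_tool --commands '[0.002,0,0,0.001,0,0,0,0.002,0,0,0,0,0,0,0.002,0,0,0,0,0,0]'

```text
time_s: 20.7
ee_pos: [0.518, -0.1571, 0.0826]
eef_rot: [[-0.999, -0.039, 0.0], [-0.039, 0.999, -0.0], [-0.0, -0.0, -1.0]]
force: [-4.6, 2.0, 12.5]
grip_width: 0.11
grasp_force: 30.0
```

The key is home: TCP at .0826 with a firm stop. Now I'll turn it clockwise, which is + about the tool's z.

Emit:
servo_tool --commands '[0.002,0,0,0,0,0,5,0.002,0,0,0,0,0,5,0.002,0,0,0,0,0,5,0.002,0,0,0,0,0,5,0.002,0,0,0,0,0,5,0.002,0,0,0,0,0,0]'

```text
time_s: 21.2
ee_pos: [0.5188, -0.1568, 0.0827]
eef_rot: [[-0.921, 0.391, 0.002], [0.391, 0.921, 0.0], [-0.002, 0.001, -1.0]]
force: [-2.2, 3.5, 9.9]
grip_width: 0.116
grasp_force: 30.0
```

Run:
```python
from h import *
o=telemetry.get_obs();R=o['eef_rot']; print(o['time_s'],o['ee_pos'],o['force'],o['ft_torque'],np.degrees(np.arctan2(R[1][0],R[0][0])),o['joint_positions'])
```

```text
21.2 [ 0.51877993 -0.15682864  0.08268594] [-2.2351641   3.52307239  9.86877081] [0.52655392 0.32411653 0.06602932] 157.00705602534194 [-3.40083100e-01  1.63846713e-01  2.03537104e+00  1.09310096e-03
  9.40442629e-01 -1.51022124e+00]
```

Emit:
servo_tool --commands '[0.002,0,0,0,0,0,5,0.002,0,0,0,0,0,5,0.002,0,0,0,0,0,5,0.002,0,0,0,0,0,5,0.002,0,0,0,0,0,5,0.002,0,0,0,0,0,5,0.002,0,0,0,0,0,5,0.002,0,0,0,0,0,5,0.002,0,0,0,0,0,5,0.002,0,0,0,0,0,5]'

```text
time_s: 22.03
ee_pos: [0.5188, -0.1569, 0.0827]
eef_rot: [[-0.292, 0.956, 0.002], [0.956, 0.292, 0.0], [-0.001, 0.002, -1.0]]
force: [-2.1, 2.5, 11.0]
grip_width: 0.109
grasp_force: 30.0
```

Emit:
servo_tool --commands '[0.002,0,0,0,0,0,5,0.002,0,0,0,0,0,5,0.002,0,0,0,0,0,5,0.002,0,0,0,0,0,0,0.002,0,0,0,0,0,0]'

```text
time_s: 22.45
ee_pos: [0.5187, -0.1568, 0.0827]
eef_rot: [[-0.039, 0.999, 0.002], [0.999, 0.039, 0.0], [0.0, 0.002, -1.0]]
force: [-3.5, 3.0, 9.9]
grip_width: 0.107
grasp_force: 30.0
```

```bash
cat > st.py <<'E'
from h import *
o=telemetry.get_obs();R=o['eef_rot']; print(o['time_s'],o['ee_pos'],o['force'],o['ft_torque'],np.degrees(np.arctan2(R[1][0],R[0][0])),o['joint_positions'][5],o['effort'][5],o['grip_width'],o['grasp_force'])
E
python3 st.py
```

```text
22.45 [ 0.51867238 -0.15684942  0.08270906] [-3.47763756  2.99961037  9.89244702] [0.47762086 0.40008607 0.04384466] 92.21396116039314 -0.3793072252825947 0.15546812675893307 0.10698301660560745 30.00180304516107
```

Emit:
servo_tool --commands '[0.002,0,0,0,0,0,3,0.002,0,0,0,0,0,3,0.002,0,0,0,0,0,0,0.002,0,0,0,0,0,0]'

```text
time_s: 22.78
ee_pos: [0.5187, -0.1568, 0.0827]
eef_rot: [[0.066, 0.998, 0.002], [0.998, -0.066, 0.0], [0.0, 0.002, -1.0]]
force: [-2.3, 2.4, 10.8]
grip_width: 0.108
grasp_force: 30.0
```

```bash
python3 st.py
```

```text
22.7833 [ 0.51866333 -0.1568229   0.0826809 ] [-2.29136651  2.39241344 10.77570038] [0.45731507 0.44247128 0.10448511] 86.22417645838483 -0.2747508394559142 0.14703826513141394 0.10781709823566617 30.001827743835747
```

Emit:
servo_tool --commands '[0.002,0,0,0,0,0,2,0.002,0,0,0,0,0,0,0.002,0,0,0,0,0,0]'

```text
time_s: 23.03
ee_pos: [0.5187, -0.1568, 0.0827]
eef_rot: [[0.101, 0.995, 0.002], [0.995, -0.101, 0.0], [0.0, 0.002, -1.0]]
force: [-1.8, 2.3, 10.2]
grip_width: 0.114
grasp_force: 30.0
```

```bash
python3 st.py
```

```text
23.0333 [ 0.51867231 -0.15684868  0.08268175] [-1.83746632  2.32154386 10.21177279] [0.52627317 0.43268927 0.07112588] 84.22893955524647 -0.2399405656177819 0.14294432010501623 0.1136788596171225 30.00161524862051
```

Emit:
servo_tool --commands '[0.002,0,0,0,0,0,3,0.002,0,0,0,0,0,0,0.002,0,0,0,0,0,0]'

```text
time_s: 23.28
ee_pos: [0.5187, -0.1568, 0.0827]
eef_rot: [[0.153, 0.988, 0.002], [0.988, -0.153, 0.0], [0.0, 0.002, -1.0]]
force: [-2.3, 2.5, 11.2]
grip_width: 0.112
grasp_force: 30.0
```

```bash
python3 st.py
```

```text
23.2833 [ 0.5186779  -0.15681082  0.08271365] [-2.30712793  2.4661878  11.21742576] [0.46981915 0.42711863 0.04747654] 81.22456643854807 -0.18747368103458772 0.14690732583403587 0.11179460616405568 30.001843948848546
```

Emit:
servo_tool --commands '[0.002,0,0,0,0,0,3,0.002,0,0,0,0,0,0,0.002,0,0,0,0,0,0]'

```text
time_s: 23.53
ee_pos: [0.5187, -0.1568, 0.0827]
eef_rot: [[0.204, 0.979, 0.002], [0.979, -0.204, 0.0], [0.001, 0.002, -1.0]]
force: [-2.9, 3.1, 10.6]
grip_width: 0.115
grasp_force: 30.0
```

```bash
python3 st.py
```

```text
23.5333 [ 0.51867231 -0.15680545  0.08270931] [-2.91654649  3.08435441 10.63042811] [0.48543736 0.47298331 0.20011838] 78.23519782099874 -0.1352711819223682 0.21875977981835604 0.11500272776345594 30.001875199377537
```

Emit:
servo_tool --commands '[0.002,0,0,0,0,0,1.5,0.002,0,0,0,0,0,0,0.002,0,0,0,0,0,0,0.002,0,0,0,0,0,0]'

```text
time_s: 23.87
ee_pos: [0.5187, -0.1569, 0.0827]
eef_rot: [[0.229, 0.973, 0.002], [0.973, -0.229, 0.0], [0.0, 0.002, -1.0]]
force: [-1.4, 4.4, 11.5]
grip_width: 0.11
grasp_force: 30.0
```

```bash
python3 st.py
python3 - <<'E'
from h import *
im,W,c=cloud("top");Z=W[...,2]
H,S,V=cv2.split(cv2.cvtColor(im,cv2.COLOR_BGR2HSV))
g=(abs(W[...,0]-.4955)<.05)&(abs(W[...,1]-.015)<.05)
rect("weight",W,g&(Z>.06)&(Z<.1)&(H>15)&(H<35)&(S>90)); rect("arch",W,g&(Z>.13))
im,W,c=cloud("scene");Z=W[...,2];H,S,V=cv2.split(cv2.cvtColor(im,cv2.COLOR_BGR2HSV))
g=(abs(W[...,0]-.4955)<.06)&(abs(W[...,1]-.015)<.06)
rect("weight s",W,g&(Z>.03)&(Z<.1)&(H>15)&(H<35)&(S>90))
rect("red",W,(abs(W[...,1]+.34)<.04)&(Z>.05)&(Z<.09)&((H<8)|(H>172))&(S>120))
E
```

```text
23.8667 [ 0.51866513 -0.15685135  0.08270542] [-1.42334555  4.4136337  11.51694281] [0.47741153 0.46281942 0.22749541] 76.75973293118436 -0.10944677132310575 0.25115341879427433 0.10966278336144851 30.001800656318665
weight 57 mean [0.4813 0.0111 0.077 ] rect [480.4  11.4] [16.2 39.2] 8.0
arch 104 mean [0.5121 0.0134 0.1451] rect [513.1  17.5] [64.3 44.3] 19.4
weight s 130 mean [0.4831 0.0275 0.065 ] rect [485.   24.3] [45.7 29.8] 55.2
red 28 mean [ 0.444  -0.3373  0.0657] rect [ 444.9 -337. ] [27.6  9.1] 6.2
```

The torque climbs steadily past the stop, the weight is hanging, and the red key hasn't moved. Handing in.

```bash
python3 -c "
from station import ctrl
print(ctrl.close_job())"
```

```text
the job is handed in; nothing more can be done
None
```

The job is handed in at about 24 s: the check weight hangs free on the hook, and the yellow key is home and held against its clockwise stop, with the red key still in its slot; no verdict came back.

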